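# Set out the hood for a multichannel pipetting run

## Robot

A 6-joint arm with a two-finger parallel gripper is mounted at the origin on the work surface. World frame = base frame: x ahead of the robot, y to its left, z up, the work surface at z = 0. Lengths are in mm, angles in rad, forces in N, time in s.
With the tool pointing down it reaches from about 350 to 975 mm from the base axis. Payload 7.1 kg.
Tool frame: the origin (TCP) lies on the mounting face of the last link; the fingertips stand 182 mm ahead of it and the grasp point (between the pads) lies 163 mm ahead of it (ctrl.finger_overhang is the distance from the TCP to the fingertips, in mm); z points along the fingers, y is the direction in which the jaws open and shut (so a half turn about z gives the same grasp; the last joint's range is limited). The gripper opens to 88 mm and grips with 3 to 60 N. Pads are 20 mm wide; open, the fingers measure 115 mm over their backs; the gripper's body (75 mm by 178 mm) begins 61 mm behind the grasp point.
Start: joints at [-1.262, 0.423, 1.63, -0, 1.089, -0.019], TCP at [201.243, -591.699, 404.675] pointing down, gripper open.
Joint ranges: [-3, 3], [-0.9, 2.11], [0.09, 2.58], [-1.31, 4.45], [0.11, 2.69], [-2.54, 2.54]. Speed limits (rad/s): [2.39, 2.39, 3.01, 3.14, 3.14, 3.14].

## Interface

Orientations are given as a rotation vector (axis times angle).
In Python, from workcell import ctrl, viewer, recognise gives the robot as it stands.
- The arm moves only by the shell command python3 -m handwheel 'ROWS'. ROWS is JSON, a list of rows, each an object of numbers: "gripper": the closure, from 0 (fully open) to 1 (shut); "tx", "ty", "tz": the shift along the tool's x, y, z in m; "rx", "ry", "rz": the turn, a rotation vector about the tool's x, y, z in degrees. In form: [{"gripper": .., "tx": .., "ty": .., "tz": .., "rx": .., "ry": .., "rz": ..}, ...]. A call has 1 to 8 rows; each row shifts and turns the commanded pose from where the row before left it, along the tool's axes as they then stand; what a row does not reach is not made up. A row lasts 1/8 s, in which the tool goes at most 62.5 mm and 10.7 degrees, less where a joint would pass 70% of its speed; a pose out of reach is approached as far as the arm can. A call with a gripper value outside its range is refused whole. The fingers move at their own pace and stop on an object; the grip force is fixed at half the most. Time passes only in rows, so rows that do not move let the fingers close. It gives the time, the measured TCP pose, the force and the opening at its end, in the units of the state.
- ctrl.get_obs(): the state, without advancing time (a new reading comes with each control period).
- viewer.get_image(name): name is "scene" or "side" or "wrist"; returns a dict with "image" (384x512x3 uint8, red, green, blue), "range_z" (384x512 float32, mm along the optical axis (not along the pixel's ray), 0 where there is no reading), "vfov" (degrees; the focal length in pixels is half the picture's height over the tangent of half this angle, whatever the lens; pixels are square), "cx", "cy" (the principal point, pixels), "extrinsics" (4x4, takes a point from world to camera coordinates); the wrist camera has in their place "T_tool_cam" (4x4, takes a point from camera to tool coordinates, whose origin is the TCP and whose axes are the flange's). Camera axes: x right, y up, looking along -z (the intrinsics and any distortion apply to the point x, -y, -z); pixel columns grow to the right and rows downward; lengths in mm; the calibration is good to about 2 mm. The wrist camera is an equidistant fisheye: a pixel r from the principal point sees the ray r / f radians off the axis. A picture is of the moment at which its call begins: read the wrist's pose just before it.
- ctrl.close_job(): hands the job in, once; it reports no verdict.
Trained networks look in a picture, given as the dict that the camera call returned (one of the last four; its "shot" number tells which), for a name from the list of things; names that differ only in an ending like _2 or _b are one class to them, and where a whole thing is asked for, a point or a joint stands for the part that bears it (a point fixed in the world has none). Each returns a list of dicts, best first, with "p" (0 to 1); they miss things now and then, are a little off and sometimes report something else, mostly with a low value. They report only what shows in the picture. A call takes as long as a camera call. They do not tell look-alikes from the thing itself.
- recognise(picture, name): "xy" ([column, row] as shares, 0 to 1, of the picture: columns of its width, rows of its height, amid what is visible of it).
The state is a dict: "t": time; "qpos": joint angles; "qvel": joint speeds; "joint_torque": joint torques, N m; "ee_pos": TCP position; "orientation": TCP orientation; "ft_force": force on the tool from outside, world axes, zero at the start; "moment": the same for the moment, N m; "width": finger opening in mm.
Only numpy, scipy, OpenCV 4.12 (cv2) and the standard library are available. Lean on these libraries where they do the work, as an engineer would, in place of code of your own. Each camera call takes 0.05 s, during which the arm holds its last target.

## Task

Set out the hood for a multichannel run: seat the blue well plate fully in the cooling block and lay the orange cover squarely on it, and stand the green trough in the gap midway between the tip box and the cooling block, lengthwise front to back like the block and level with the block's middle. Stand the white bottle with the blue cap in line behind the trough (on the side away from the robot) with about 3 cm between them, and stand the yellow tip-waste beaker on the block's other side, the one away from the trough, level with the block's middle and about 4 cm clear of it. Leave the brown bottle and the grey tube rack where they are.

Things in the scene. Friction and masses are not known exactly. Their poses are not given: they have to be found in the camera images.
- cooling_block: Bare aluminium cooling block on a beige foot, 92 (x) x 72 (y) x 38 mm high, immovable. Origin: centre of underside; x, its long axis, points away from the robot (within 0.2 rad), y to the robot's left. The pocket in its top, 68 x 50 mm, 14 mm deep, 3 mm chamfer, takes the plate's wells, long side along x, either way round. The tip box stands to its left or to its right.
- tip_box: Pipette tip box, light grey, magenta rack full of pale tips, 84 (x) x 122 (y) x 50 mm (tips to 55), immovable. Origin: centre of underside; axes nearly the block's. It stands 200 to 215 mm from the block, centre to centre along the block's y, on either side: a gap of 103 to 118 mm between their facing sides.
- plate: Blue 48-well plate, loose, 40 g: deck 77 (x) x 59 (y) mm, from 12 to 21 mm above the underside, over a bundle of wells 64 x 44 mm. Origin: its centre at the foot of the wells, z up. Take it across its 59 mm width by the deck alone, so that the fingertips clear the block's top. Seated, its deck lies on the block's top, its origin 26 mm above the block's.
- cover: Orange plate cover, loose, 40 g: flat slab 79 (x) x 61 (y) x 4 mm with a grip rib on top along x, 46 mm long, 12 mm wide (y), from 4 to 19 mm above the underside. Origin at the centre of its underside. On the plate it lies flat on the deck, its origin 21 mm above the plate's origin.
- trough: Pale green reagent trough, open on top, loose, 40 g: 90 (x) x 38 (y) x 26 mm high. Origin at the centre of its underside, x along its length. Take it across its 38 mm width.
- bottle: White bottle with a blue cap, loose, about 90 g, upright, 40 mm diameter, 85 mm high with the cap; straight-sided for at least the lower 45 mm. Origin at the centre of its underside.
- beaker: Yellow tip-waste beaker, open cup, loose, about 50 g, upright, 72 mm high, tapering from 56 mm diameter at the rim to 45 mm at the foot. Origin at the centre of its underside.
- brown_bottle: Brown bottle with a white cap and a pale label, loose, 48 mm diameter, 82 mm high; a bystander, to be left alone. Origin at the centre of its underside.
- tube_rack: Grey tube rack with a few capped tubes, loose, 50 (x) x 110 (y) x 42 mm (caps to 51 mm); a bystander, to be left alone. Origin at the centre of its underside.
Things that resemble listed ones, but are neither listed nor needed, are in the scene too. Leave any pink or purple look-alike of the plate alone.

How it is judged:
By the outcome, as a careful person would: the job done as asked, in the order asked, and still so for the second after the job is handed in, with the robot touching nothing.
It also fails if it takes over 125 s, if anything falls off the work surface, if the arm or the gripper's body presses on something with over 40 N, if the wrist force passes 120 N, or if a joint passes its speed limit or range.

## Working session

There is one attempt and no reset: what is moved stays moved. The work goes in short steps, Python scripts to look and compute and a shell command to move; the robot and the scene stay as the last step left them, time stands still between calls to the robot, and variables do not carry over. Pictures are saved under pics/ and viewed, and the job is handed in when it is done.

```bash
ls -la; mkdir -p pics; cat > h.py <<'E'
import numpy as np, cv2
from workcell import ctrl, viewer, recognise
from scipy.spatial.transform import Rotation as R
def f_of(p): return p["image"].shape[0]/2/np.tan(np.radians(p["vfov"])/2)
def cloud(p, Twc=None):
    z=p["range_z"]; h,w=z.shape; f=f_of(p)
    u,v=np.meshgrid(np.arange(w),np.arange(h))
    dx=(u-p["cx"]); dy=(v-p["cy"])
    if "T_tool_cam" in p:
        r=np.hypot(dx,dy); th=r/f; s=np.where(r>1e-6,np.tan(th)/np.maximum(r,1e-6),1/f)
        X=dx*s*z; Y=dy*s*z
        X=np.where(th<1.4,X,np.nan)
        T=Twc@p["T_tool_cam"]
    else:
        X=dx/f*z; Y=dy/f*z
        T=np.linalg.inv(p["extrinsics"])
    P=np.stack([X,-Y,-z,np.ones_like(z)],-1)@T.T
    P=P[...,:3]; P[z<=0]=np.nan
    return P
def tool():
    o=ctrl.get_obs(); T=np.eye(4); T[:3,:3]=R.from_rotvec(o["orientation"]).as_matrix(); T[:3,3]=o["ee_pos"]; return T
def snap(name,fn=None):
    T=tool(); p=viewer.get_image(name)
    if fn: cv2.imwrite("pics/"+fn,p["image"][...,::-1])
    return p, cloud(p,T)
E
python3 - <<'E'
from h import *
for n in ["scene","side","wrist"]:
    p,P=snap(n,n+"0.png")
    np.savez("/tmp/%s0.npz"%n,img=p["image"],P=P)
    print(n,{k:p[k] for k in p if k not in("image","range_z")})
    if n=="wrist":continue
    for nm in "cooling_block tip_box plate cover trough bottle beaker brown_bottle tube_rack".split():
        for d in recognise(p,nm):
            c=int(d["xy"][0]*512);r=int(d["xy"][1]*384)
            print(nm,round(d["p"],2),c,r,P[min(r,383),min(c,511)].round(0))
print(ctrl.get_obs())
E
```

```text
total 12
drwxr-xr-x  3 agent agent 4096 Dec  7 02:24 .
drwxr-xr-x 23 root  root  4096 Dec  7 02:24 ..
drwxr-xr-x  2 agent agent 4096 Dec  7 02:24 pics
scene {'vfov': 47.50114725641841, 'cx': 264.2156988990421, 'cy': 187.11781238974163, 'extrinsics': array([[ 8.42410109e-01,  5.38660923e-01, -1.37702040e-02,
        -4.52454333e+02],
       [-3.98254159e-01,  6.39635692e-01,  6.57464681e-01,
         2.50350174e+02],
       [ 3.62958446e-01, -5.48370853e-01,  7.53359526e-01,
        -1.67404828e+03],
       [ 0.00000000e+00,  0.00000000e+00,  0.00000000e+00,
         1.00000000e+00]]), 'shot': 1}
cooling_block 0.7 289 168 [606.  46.  38.]
tip_box 0.59 178 252 [ 494. -396.   18.]
tip_box 0.55 259 200 [ 602. -130.   50.]
plate 0.85 135 277 [ 446. -523.   19.]
plate 0.71 220 270 [ 633. -379.   18.]
plate 0.7 194 219 [ 459. -278.   18.]
plate 0.58 180 254 [ 505. -400.   22.]
cover 0.51 306 106 [474. 406.  -1.]
trough 0.7 204 193 [ 413. -171.    6.]
bottle 0.54 267 128 [436. 178.  37.]
beaker 0.6 241 157 [437.  10.  32.]
brown_bottle 0.54 282 261 [ 774. -278.   48.]
tube_rack 0.62 353 150 
[... 1379 characters left out ...]
 'shot': 3}
{'t': 1.05, 'qpos': array([-1.26198900e+00,  4.23097215e-01,  1.62988167e+00, -3.65851573e-07,
        1.08860516e+00, -1.89790112e-02]), 'qvel': array([-1.17466772e-03, -1.82184153e-03,  4.51334178e-05,  9.68123382e-04,
        7.64102991e-05,  1.37802023e-03]), 'joint_torque': array([-2.09213635e-03, -5.44596505e+01, -2.74048573e+01,  6.44013262e-02,
        1.69082108e-02, -1.21329532e-05]), 'ee_pos': array([ 201.25179067, -591.70316962,  404.68401822]), 'orientation': array([3.09948541e+00, 5.12582480e-01, 1.44902206e-06]), 'ft_force': array([0.16523153, 0.80764913, 0.52307402]), 'moment': array([ 5.08379716e-02, -7.46558910e-05,  1.36733238e-02]), 'width': 87.74043530529808}
```

View pictures.

```bash
python3 - <<'E'
import cv2
for n in ["scene","side"]:
    i=cv2.imread(f"pics/{n}0.png")
    i=i[60:345,80:430]
    cv2.imwrite(f"pics/{n}0c.png",cv2.resize(i,None,fx=2.1,fy=2.1,interpolation=cv2.INTER_CUBIC))
E
```

```text
(no output)
```

View pics/scene0.png

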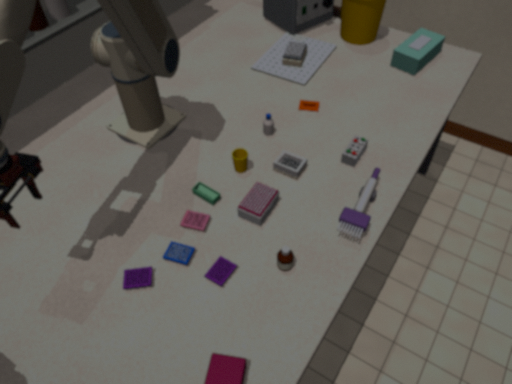

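View pics/side0.png

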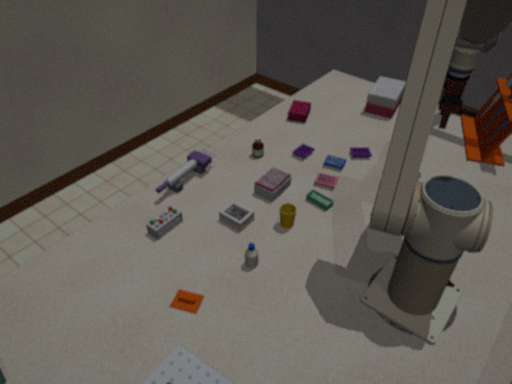

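```bash
sleep 0
```

```text
(no output)
```

View pics/wrist0.png

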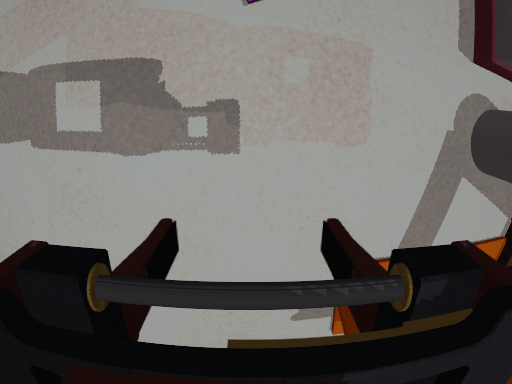

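Plate candidates in the scene picture: blue (180,254), pink (196,220), purple (138,278) and purple (221,270). I choose the blue one at (180,254). Cover: orange (309,105). Trough: green (207,193). Bottle: white with a blue cap (268,124), versus brown (286,259). Beaker: small yellow (241,160), versus the large bin at (361,20).

```bash
cat > seg.py <<'E'
from h import *
hsvr={"plate":((100,110,60),(125,255,255)),"cover":((3,150,100),(16,255,255)),"trough":((60,50,60),(90,255,220)),"beaker":((20,120,60),(32,255,255))}
E
python3 - <<'E'
from seg import *
pts={}
for n in ["scene","side"]:
    d=np.load(f"/tmp/{n}0.npz"); img=d["img"];P=d["P"]
    hsv=cv2.cvtColor(img,cv2.COLOR_RGB2HSV)
    boxes={"plate":(505,-400),"cover":(475,410),"trough":(415,-165),"beaker":(445,0)}
    for k,(lo,hi) in hsvr.items():
        m=cv2.inRange(hsv,lo,hi)>0
        c=boxes[k]; m&=(np.hypot(P[...,0]-c[0],P[...,1]-c[1])<90)
        q=P[m]; 
        zs=np.percentile(q[:,2],90)
        top=q[q[:,2]>zs-6] if k!="cover" else q
        (cx,cy),(w,h),a=cv2.minAreaRect(top[:,:2].astype(np.float32))
        print(n,k,m.sum(),"z90",zs.round(1),"mean",q.mean(0).round(1),"rect",round(cx,1),round(cy,1),round(w),round(h),round(a,1))
    # block/tip box by height
    for k,c,z in (("block",(605,75),38),("tip",(600,-125),52)):
        m=(np.hypot(P[...,0]-c[0],P[...,1]-c[1])<95)&(abs(P[...,2]-z)<6)
        q=P[m]; (cx,cy),(w,h),a=cv2.minAreaRect(q[:,:2].astype(np.float32))
        print(n,k,m.sum(),q.mean(0).round(1),"rect",round(cx,1),round(cy,1),round(w),round(h),round(a,1))
    i=img[60:345,80:430]; 
d=np.load("/tmp/scene0.npz")["img"]; 
cv2.imwrite("pics/c1.png",cv2.resize(d[170:300,110:310,::-1],None,fx=4,fy=4,interpolation=cv2.INTER_CUBIC))
E
```

```text
scene plate 372 z90 22.8 mean [ 499.9 -398.1   20. ] rect 497.6 -396.7 78 60 15.8
scene cover 143 z90 15.5 mean [483.6 407.7   4.2] rect 481.5 411.7 75 65 29.7
scene trough 288 z90 23.3 mean [ 420.  -170.7   13.9] rect 424.0 -172.7 41 93 85.6
scene beaker 275 z90 67.7 mean [448.5 -14.1  47. ] rect 447.5 -10.8 50 57 32.3
scene block 227 [593.1  77.3  36.1] rect 592.0 77.9 93 77 1.2
scene tip 694 [ 597.5 -128.4   51. ] rect 596.5 -125.2 81 119 2.9
side plate 88 z90 23.9 mean [ 486.7 -380.1   20.1] rect 492.1 -387.1 74 50 16.2
side cover 415 z90 18.5 mean [476.3 415.9   6.6] rect 478.6 413.8 76 61 22.4
side trough 186 z90 25.2 mean [ 421.  -174.1   17. ] rect 420.3 -168.8 42 90 89.1
side beaker 307 z90 68.6 mean [442.5  -5.2  46.2] rect 444.5 -7.3 51 56 19.8
side block 269 [587.7  82.3  37.3] rect 587.2 81.6 95 77 3.5
side tip 453 [ 589.7 -117.    52.2] rect 592.8 -120.8 82 119 4.7
```

View pics/c1.png

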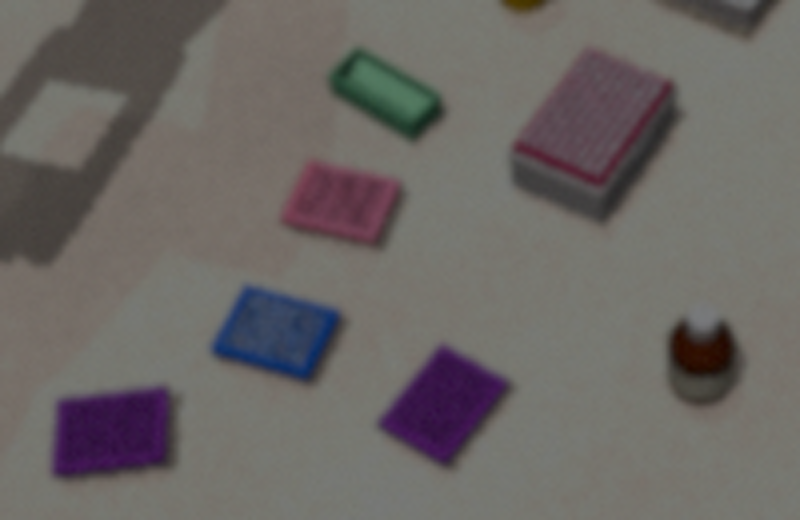

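```bash
cat >> h.py <<'E'
def need(x,y,z,yaw,quiet=False):
    """total tool-frame shift (mm) in the present tool axes & rz deg to a tool-down target; yaw deg = world yaw of tool x"""
    T=tool(); d=T[:3,:3].T@(np.array([x,y,z])-T[:3,3])
    cy=np.degrees(np.arctan2(T[1,0],T[0,0]))
    c,s=np.cos(np.radians(yaw)),np.sin(np.radians(yaw))
    Rt=np.array([[c,s,0],[s,-c,0],[0,0,-1.]])
    rv=np.degrees(R.from_matrix(T[:3,:3].T@Rt).as_rotvec())
    print("pos",T[:3,3].round(1),"yaw",cy.round(2),"| need t mm",d.round(1),"len",np.linalg.norm(d).round(0),"rot deg",rv.round(2))
E
python3 -c "
from h import *
need(505,-395,340,16)"
```

```text
pos [ 201.3 -591.7  404.7] yaw 18.78 | need t mm [350.9 -88.4  64.7] len 368.0 rot deg [0.   0.   2.78]
```

```bash
python3 -m handwheel '[{"tx":0.058,"ty":-0.015,"tz":0.011,"rz":0.5},{"tx":0.058,"ty":-0.015,"tz":0.011,"rz":0.5},{"tx":0.058,"ty":-0.015,"tz":0.011,"rz":0.5},{"tx":0.058,"ty":-0.015,"tz":0.011,"rz":0.5},{"tx":0.058,"ty":-0.015,"tz":0.011,"rz":0.4},{"tx":0.058,"ty":-0.014,"tz":0.01,"rz":0.4},{"tx":0}]'
cat >> seg.py <<'E'
def rect(P,img,k,c,rad,zlo=None,zhi=None):
    hsv=cv2.cvtColor(img,cv2.COLOR_RGB2HSV)
    m=np.isfinite(P[...,2])
    if k: m&=cv2.inRange(hsv,*hsvr[k])>0
    m&=np.hypot(P[...,0]-c[0],P[...,1]-c[1])<rad
    if zlo is not None: m&=P[...,2]>zlo
    if zhi is not None: m&=P[...,2]<zhi
    lab=cv2.connectedComponentsWithStats(m.astype(np.uint8))
    i=1+np.argmax(lab[2][1:,4]); m=lab[1]==i
    q=P[m]; (cx,cy),(w,h),a=cv2.minAreaRect(q[:,:2].astype(np.float32))
    print(k,m.sum(),"mean",q.mean(0).round(1),"z10,90",np.percentile(q[:,2],[10,90]).round(1),"rect",round(cx,1),round(cy,1),round(w,1),round(h,1),round(a,1))
    return q,m
E
python3 - <<'E'
from seg import *
p,P=snap("wrist","w1.png")
np.savez("/tmp/w1.npz",img=p["image"],P=P)
need(505,-395,340,16)
rect(P,p["image"],"plate",(497,-395),70)
rect(P,p["image"],"plate",(497,-395),70,16)
E
```

```text
pos [ 201.2 -591.7  404.7] yaw 18.78 | need t mm [350.9 -88.4  64.7] len 368.0 rot deg [-0.    0.    2.78]$[0]: bad value
Traceback (most recent call last):
  File "seg.py", line 11, in rect
    i=1+np.argmax(lab[2][1:,4]); m=lab[1]==i
        ~~~~~~~~~^^^^^^^^^^^^^^
ValueError: attempt to get argmax of an empty sequence
```

View pics/w1.png

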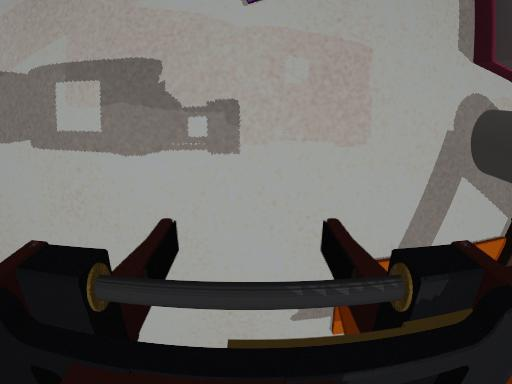

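The call was refused as "bad value", probably because every key is required. I'll give all keys.

```bash
python3 -m handwheel '[{"gripper":0,"tx":0.058,"ty":-0.015,"tz":0.011,"rx":0,"ry":0,"rz":0.5},{"gripper":0,"tx":0.058,"ty":-0.015,"tz":0.011,"rx":0,"ry":0,"rz":0.5},{"gripper":0,"tx":0.058,"ty":-0.015,"tz":0.011,"rx":0,"ry":0,"rz":0.5},{"gripper":0,"tx":0.058,"ty":-0.015,"tz":0.011,"rx":0,"ry":0,"rz":0.5},{"gripper":0,"tx":0.058,"ty":-0.015,"tz":0.011,"rx":0,"ry":0,"rz":0.4},{"gripper":0,"tx":0.058,"ty":-0.014,"tz":0.01,"rx":0,"ry":0,"rz":0.4},{"gripper":0,"tx":0,"ty":0,"tz":0,"rx":0,"ry":0,"rz":0}]'

```

```text
t: 1.98
ee_pos: [509.1, -399.5, 338.8]
orientation: [-3.109, -0.444, 0.0]
ft_force: [-0.3, 0.6, -0.3]
width: 87.8
```

```bash
python3 - <<'E'
from seg import *
p,P=snap("wrist","w1.png")
np.savez("/tmp/w1.npz",img=p["image"],P=P)
need(505,-395,340,16)
rect(P,p["image"],"plate",(497,-395),70)
rect(P,p["image"],"plate",(497,-395),70,16)
E
```

```text
pos [ 507.5 -400.6  339.1] yaw 16.18 | need t mm [-0.8 -6.1 -0.9] len 6.0 rot deg [-0.04  0.03  0.18]
plate 2274 mean [ 497.1 -395.9   20.1] z10,90 [19.2 21.1] rect 495.0 -396.6 77.0 58.0 14.7
plate 2274 mean [ 497.1 -395.9   20.1] z10,90 [19.2 21.1] rect 495.0 -396.6 77.0 58.0 14.7
```

View pics/w1.png

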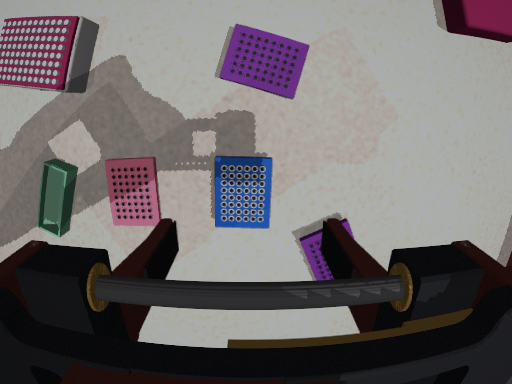

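The blue plate sits upright at wrist pixel (243,192), with the pink one at (133,190) and the purple ones at (265,60) and (325,250). The measured rectangle is 77x58 mm, as described. I'll descend on it.

```bash
python3 -c "
from h import *
need(495,-396.6,196,14.7)"
```

```text
pos [ 507.5 -400.6  339.1] yaw 16.18 | need t mm [-10.8  -7.3 143.1] len 144.0 rot deg [-0.04  0.03  1.48]
```

```bash
python3 -m handwheel '[{"gripper":0.08,"tx":-0.0055,"ty":-0.0037,"tz":0.05,"rx":0,"ry":0,"rz":0.8},{"gripper":0.08,"tx":-0.0053,"ty":-0.0037,"tz":0.05,"rx":0,"ry":0,"rz":0.7},{"gripper":0.08,"tx":0,"ty":0,"tz":0.03,"rx":0,"ry":0,"rz":0},{"gripper":0.08,"tx":0,"ty":0,"tz":0.006,"rx":0,"ry":0,"rz":0},{"gripper":0.08,"tx":0,"ty":0,"tz":0,"rx":0,"ry":0,"rz":0},{"gripper":0.08,"tx":0,"ty":0,"tz":0,"rx":0,"ry":0,"rz":0}]'; python3 -c "
from h import *
need(495,-396.6,196,14.7)"
```

```text
t: 2.78
ee_pos: [494.1, -398.5, 205.4]
orientation: [3.115, 0.395, 0.003]
ft_force: [0.2, -0.4, -0.4]
width: 80.7
pos [ 494.1 -398.5  205.4] yaw 14.46 | need t mm [ 1.3 -1.6  9.4] len 10.0 rot deg [ 0.13 -0.09 -0.24]
```

```bash
python3 -m handwheel '[{"gripper":0.08,"tx":0.001,"ty":-0.0015,"tz":0.009,"rx":0,"ry":0,"rz":0},{"gripper":0.08,"tx":0,"ty":0,"tz":0,"rx":0,"ry":0,"rz":0},{"gripper":1,"tx":0,"ty":0,"tz":0,"rx":0,"ry":0,"rz":0},{"gripper":1,"tx":0,"ty":0,"tz":0,"rx":0,"ry":0,"rz":0},{"gripper":1,"tx":0,"ty":0,"tz":0,"rx":0,"ry":0,"rz":0},{"gripper":1,"tx":0,"ty":0,"tz":0,"rx":0,"ry":0,"rz":0}]'; python3 -c "
from h import *
need(495,-396.6,196,14.7)
need(500,60,300,2)"
```

```text
t: 3.52
ee_pos: [494.4, -396.0, 194.8]
orientation: [3.116, 0.396, 0.0]
ft_force: [1.4, 0.8, 1.4]
width: 58.4
pos [ 494.4 -396.   194.8] yaw 14.48 | need t mm [ 0.4  0.7 -1.2] len 1.0 rot deg [ 0.01 -0.01 -0.22]
pos [ 494.4 -396.   194.8] yaw 14.48 | need t mm [ 119.4 -440.1 -105.3] len 468.0 rot deg [ 1.000e-02 -1.000e-02  1.248e+01]
```

```bash
python3 -m handwheel '[{"gripper":0.25,"tx":0,"ty":0,"tz":0,"rx":0,"ry":0,"rz":0},{"gripper":0.25,"tx":0.0005,"ty":0.0005,"tz":-0.002,"rx":0,"ry":0,"rz":0},{"gripper":1,"tx":0,"ty":0,"tz":0,"rx":0,"ry":0,"rz":0},{"gripper":1,"tx":0,"ty":0,"tz":0,"rx":0,"ry":0,"rz":0},{"gripper":1,"tx":0,"ty":0,"tz":0,"rx":0,"ry":0,"rz":0},{"gripper":1,"tx":0,"ty":0,"tz":-0.03,"rx":0,"ry":0,"rz":0},{"gripper":1,"tx":0,"ty":0,"tz":-0.05,"rx":0,"ry":0,"rz":0},{"gripper":1,"tx":0,"ty":0,"tz":-0.05,"rx":0,"ry":0,"rz":0}]'; python3 -c "
from h import *
need(520,60,330,2)"
```

```text
t: 4.53
ee_pos: [494.7, -396.2, 327.5]
orientation: [-3.115, -0.396, 0.002]
ft_force: [0.2, -0.6, 0.5]
width: 58.6
pos [ 494.7 -396.2  327.5] yaw 14.48 | need t mm [ 138.5 -435.4   -2.1] len 457.0 rot deg [-0.06  0.05 12.48]
```

```bash
python3 -m handwheel '[{"gripper":1,"tx":0.0113,"ty":-0.056,"tz":0,"rx":0,"ry":0,"rz":1.56},{"gripper":1,"tx":0.0113,"ty":-0.056,"tz":0,"rx":0,"ry":0,"rz":1.56},{"gripper":1,"tx":0.0113,"ty":-0.056,"tz":0,"rx":0,"ry":0,"rz":1.56},{"gripper":1,"tx":0.0113,"ty":-0.056,"tz":0,"rx":0,"ry":0,"rz":1.56},{"gripper":1,"tx":0.0113,"ty":-0.056,"tz":0,"rx":0,"ry":0,"rz":1.56},{"gripper":1,"tx":0.0113,"ty":-0.056,"tz":0,"rx":0,"ry":0,"rz":1.56},{"gripper":1,"tx":0.0113,"ty":-0.056,"tz":0,"rx":0,"ry":0,"rz":1.56},{"gripper":1,"tx":0.0113,"ty":-0.056,"tz":0,"rx":0,"ry":0,"rz":1.56}]';python3 -m handwheel '[{"gripper":1,"tx":0,"ty":0,"tz":0,"rx":0,"ry":0,"rz":0},{"gripper":1,"tx":0,"ty":0,"tz":0,"rx":0,"ry":0,"rz":0}]'; python3 - <<'E'
from seg import *
need(520,60,330,2)
p,P=snap("wrist","w2.png")
np.savez("/tmp/w2.npz",img=p["image"],P=P)
need(520,60,330,2)
rect(P,p["image"],None,(590,80),75,33,45)
rect(P,p["image"],None,(594,-123),85,40,65)
rect(P,p["image"],"plate",(520,60),90,130)
E
```

```text
t: 5.52
ee_pos: [513.8, 61.2, 326.7]
orientation: [3.141, 0.053, 0.0]
ft_force: [1.4, 0.2, -0.0]
width: 58.5
t: 5.78
ee_pos: [513.7, 59.2, 326.4]
orientation: [3.141, 0.057, -0.001]
ft_force: [0.5, -0.7, -0.9]
width: 58.6
pos [513.7  59.2 326.4] yaw 2.07 | need t mm [ 6.4 -0.6 -3.6] len 7.0 rot deg [0.02 0.05 0.07]
pos [513.7  58.6 326.5] yaw 1.99 | need t mm [ 6.4 -1.2 -3.5] len 7.0 rot deg [ 0.02  0.04 -0.01]
None 3965 mean [588.7  79.   36.7] z10,90 [35.2 37.9] rect 588.3 79.3 92.1 72.9 1.8
None 7692 mean [ 592.9 -114.2   50.4] z10,90 [47.8 54.3] rect 593.0 -123.4 83.9 121.7 3.4
plate 6128 mean [526.1  58.9 149.8] z10,90 [148.8 150.5] rect 518.7 58.6 67.0 59.1 2.3
```

View pics/w2.png

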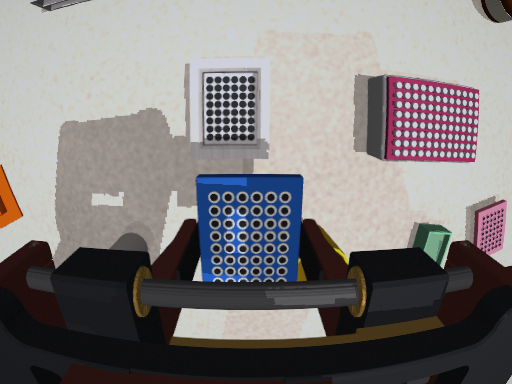

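The block's top is at wrist pixel (230,107), centre (588.3,79.3), yaw about 1.8°. The held plate is centred in the jaws. Now I'll hover just above the pocket.

```bash
python3 -c "
from h import *
need(588.3,79.3,242,1.8)"; python3 -m handwheel '[{"gripper":1,"tx":0.038,"ty":-0.009,"tz":0.03,"rx":0,"ry":0,"rz":0.1},{"gripper":1,"tx":0.0375,"ty":-0.009,"tz":0.03,"rx":0,"ry":0,"rz":0},{"gripper":1,"tx":0,"ty":0,"tz":0.02,"rx":0,"ry":0,"rz":0},{"gripper":1,"tx":0,"ty":0,"tz":0,"rx":0,"ry":0,"rz":0},{"gripper":1,"tx":0,"ty":0,"tz":0,"rx":0,"ry":0,"rz":0}]'; python3 - <<'E'
from seg import *
need(588.3,79.3,222,1.8)
p,P=snap("wrist","w3.png")
rect(P,p["image"],"plate",(588,79),90,50)
E
```

```text
pos [513.7  58.6 326.5] yaw 1.99 | need t mm [ 75.3 -18.2  84.4] len 115.0 rot deg [0.02 0.04 0.19]
t: 6.45
ee_pos: [588.1, 79.0, 247.2]
orientation: [3.141, 0.05, -0.001]
ft_force: [-0.7, -0.7, -0.7]
width: 58.7
pos [588.1  79.  247.2] yaw 1.84 | need t mm [ 0.2 -0.3 25.2] len 25.0 rot deg [0.   0.03 0.04]
plate 6162 mean [600.7  78.8  70.5] z10,90 [69.5 71.2] rect 593.4 78.5 66.5 58.8 1.8
```

View pics/w3.png

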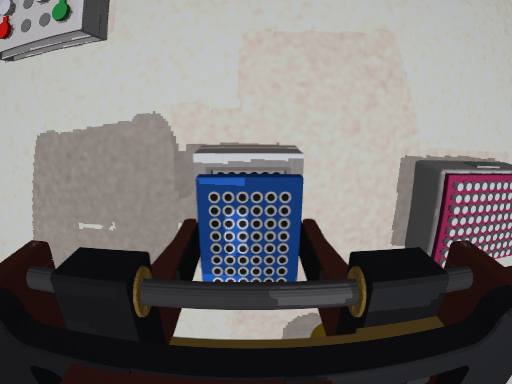

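```bash
python3 -m handwheel '[{"gripper":1,"tx":0,"ty":0,"tz":0.012,"rx":0,"ry":0,"rz":0},{"gripper":1,"tx":0,"ty":0,"tz":0.006,"rx":0,"ry":0,"rz":0},{"gripper":1,"tx":0,"ty":0,"tz":0,"rx":0,"ry":0,"rz":0}]';python3 -m handwheel '[{"gripper":1,"tx":0,"ty":0,"tz":0.004,"rx":0,"ry":0,"rz":0},{"gripper":1,"tx":0,"ty":0,"tz":0.003,"rx":0,"ry":0,"rz":0},{"gripper":1,"tx":0,"ty":0,"tz":0,"rx":0,"ry":0,"rz":0}]'; python3 -c "
from h import *
need(588.3,79.3,222,1.8)"
```

```text
t: 6.88
ee_pos: [588.5, 80.0, 228.1]
orientation: [3.141, 0.052, -0.002]
ft_force: [0.4, 0.3, -1.1]
width: 58.5
t: 7.25
ee_pos: [588.9, 80.0, 222.8]
orientation: [-3.141, -0.052, -0.0]
ft_force: [-5.3, -0.4, 11.7]
width: 58.8
pos [588.9  80.  222.8] yaw 1.91 | need t mm [-0.7  0.7  0.8] len 1.0 rot deg [-0.   -0.01  0.11]
```

```bash
python3 -m handwheel '[{"gripper":0.15,"tx":-0.0005,"ty":0,"tz":0,"rx":0,"ry":0,"rz":0},{"gripper":0.15,"tx":0,"ty":0,"tz":0,"rx":0,"ry":0,"rz":0},{"gripper":0.15,"tx":0,"ty":0,"tz":-0.02,"rx":0,"ry":0,"rz":0},{"gripper":0.15,"tx":0,"ty":0,"tz":-0.05,"rx":0,"ry":0,"rz":0},{"gripper":0.15,"tx":0,"ty":0,"tz":-0.05,"rx":0,"ry":0,"rz":0},{"gripper":0,"tx":0,"ty":0,"tz":0,"rx":0,"ry":0,"rz":0}]'; python3 - <<'E'
from seg import *
p,P=snap("wrist","w4.png")
q,m=rect(P,p["image"],"plate",(588,79),90,35)
A=np.c_[q[:,:2]-q[:,:2].mean(0),np.ones(len(q))]; c,*_=np.linalg.lstsq(A,q[:,2],rcond=None); print("tilt mrad",(c[:2]*1000).round(1),"z",c[2])
q2,m2=rect(P,p["image"],None,(588,79),75,30,41.5)
for s in (q2,): print(np.percentile(s[:,:2],[1,99],axis=0).round(1))
E
```

```text
t: 8.0
ee_pos: [589.8, 80.1, 347.2]
orientation: [-3.14, -0.052, -0.014]
ft_force: [-0.2, 0.6, -0.2]
width: 81.6
plate 2464 mean [591.1  79.1  46.2] z10,90 [45.3 47.1] rect 588.2 79.0 78.2 59.0 2.1
tilt mrad [-1.6  0.5] z 46.16541239860706
None 1719 mean [596.8  79.8  37.2] z10,90 [36.1 38.1] rect 588.4 79.0 93.1 72.5 2.0
[[542.1  43. ]
 [634.9 115.5]]
```

View pics/w4.png

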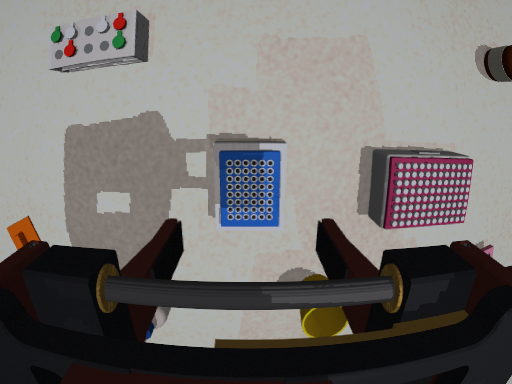

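The plate is seated: its deck is 9.0 mm above the block top and level, centred at wrist pixel (250,188). Next, the cover.

```bash
python3 -m handwheel '[{"gripper":0,"tx":-0.0032,"ty":-0.0563,"tz":0,"rx":0,"ry":0,"rz":-3.7},{"gripper":0,"tx":-0.0032,"ty":-0.0563,"tz":0,"rx":0,"ry":0,"rz":-3.7},{"gripper":0,"tx":-0.0032,"ty":-0.0563,"tz":0,"rx":0,"ry":0,"rz":-3.7},{"gripper":0,"tx":-0.0032,"ty":-0.0563,"tz":0,"rx":0,"ry":0,"rz":-3.7},{"gripper":0,"tx":-0.0032,"ty":-0.0563,"tz":0,"rx":0,"ry":0,"rz":-3.7},{"gripper":0,"tx":-0.0032,"ty":-0.0563,"tz":0,"rx":0,"ry":0,"rz":-3.7},{"gripper":0,"tx":0,"ty":0,"tz":0,"rx":0,"ry":0,"rz":0},{"gripper":0,"tx":0,"ty":0,"tz":0,"rx":0,"ry":0,"rz":0}]'; python3 - <<'E'
from seg import *
p,P=snap("wrist","w5.png")
np.savez("/tmp/w5.npz",img=p["image"],P=P)
rect(P,p["image"],"cover",(480,413),70)
rect(P,p["image"],"cover",(480,413),70,-5,9)
rect(P,p["image"],"cover",(480,413),70,13)
need(480,413,190,24)
E
```

```text
t: 9.05
ee_pos: [504.3, 405.3, 340.6]
orientation: [3.071, 0.656, -0.003]
ft_force: [-0.2, 0.3, 0.5]
width: 87.9
cover 3562 mean [481.5 413.2   5. ] z10,90 [ 2.3 17.3] rect 479.5 412.8 78.2 60.4 22.8
cover 3115 mean [481.6 413.3   3.2] z10,90 [2.3 4.1] rect 479.5 412.8 78.2 60.4 22.8
cover 441 mean [480.3 412.3  18. ] z10,90 [17.  18.9] rect 479.8 412.0 44.8 11.0 22.9
pos [504.7 404.7 340.9] yaw 24.05 | need t mm [-18.9 -17.8 150.9] len 153.0 rot deg [0.04 0.1  0.05]
```

View pics/w5.png

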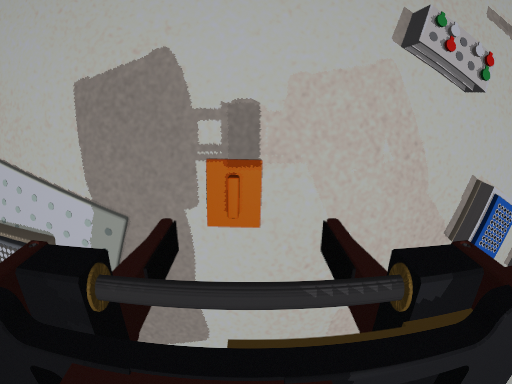

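```bash
python3 -m handwheel '[{"gripper":0.5,"tx":-0.0097,"ty":-0.0087,"tz":0.05,"rx":0,"ry":0,"rz":0.6},{"gripper":0.5,"tx":-0.0097,"ty":-0.0087,"tz":0.05,"rx":0,"ry":0,"rz":0.55},{"gripper":0.5,"tx":0,"ty":0,"tz":0.035,"rx":0,"ry":0,"rz":0},{"gripper":0.5,"tx":0,"ty":0,"tz":0.005,"rx":0,"ry":0,"rz":0},{"gripper":0.5,"tx":0,"ty":0,"tz":0,"rx":0,"ry":0,"rz":0},{"gripper":0.5,"tx":0,"ty":0,"tz":0,"rx":0,"ry":0,"rz":0}]'; python3 -c "
from h import *
need(479.6,412.5,189,22.9)"
```

```text
t: 9.85
ee_pos: [480.9, 413.8, 203.5]
orientation: [-3.078, -0.623, -0.004]
ft_force: [-0.1, -0.8, -0.1]
width: 44.3
pos [480.9 413.8 203.5] yaw 22.9 | need t mm [-1.7  0.7 14.5] len 15.0 rot deg [-0.05 -0.16  0.  ]
```

```bash
python3 -m handwheel '[{"gripper":0.5,"tx":-0.0015,"ty":0.0005,"tz":0.013,"rx":0,"ry":0,"rz":0},{"gripper":0.5,"tx":0,"ty":0,"tz":0,"rx":0,"ry":0,"rz":0},{"gripper":0.5,"tx":0,"ty":0,"tz":0,"rx":0,"ry":0,"rz":0}]'; python3 -c "
from h import *
need(479.6,412.5,189,22.9)"
```

```text
t: 10.22
ee_pos: [478.6, 412.7, 188.6]
orientation: [3.079, 0.625, -0.0]
ft_force: [0.6, -0.2, -0.7]
width: 44.0
pos [478.6 412.7 188.6] yaw 22.96 | need t mm [ 0.8  0.6 -0.4] len 1.0 rot deg [0.   0.01 0.06]
```

```bash
python3 -m handwheel '[{"gripper":1,"tx":0.0008,"ty":0.0005,"tz":0,"rx":0,"ry":0,"rz":0},{"gripper":1,"tx":0,"ty":0,"tz":0,"rx":0,"ry":0,"rz":0},{"gripper":1,"tx":0,"ty":0,"tz":0,"rx":0,"ry":0,"rz":0},{"gripper":1,"tx":0,"ty":0,"tz":0,"rx":0,"ry":0,"rz":0},{"gripper":1,"tx":0,"ty":0,"tz":0,"rx":0,"ry":0,"rz":0},{"gripper":1,"tx":0,"ty":0,"tz":-0.02,"rx":0,"ry":0,"rz":0},{"gripper":1,"tx":0,"ty":0,"tz":-0.04,"rx":0,"ry":0,"rz":0},{"gripper":1,"tx":0,"ty":0,"tz":-0.04,"rx":0,"ry":0,"rz":0}]'; python3 -c "
from h import *
need(560,80,280,2)"
```

```text
t: 11.22
ee_pos: [479.6, 412.5, 290.8]
orientation: [-3.079, -0.625, -0.0]
ft_force: [-0.1, 0.2, -0.5]
width: 11.5
pos [479.6 412.5 290.8] yaw 22.95 | need t mm [-55.6 337.5  10.8] len 342.0 rot deg [-1.000e-02 -1.000e-02  2.095e+01]
```

```bash
python3 -m handwheel '[{"gripper":1,"tx":0.001,"ty":0.0568,"tz":-0.002,"rx":0,"ry":0,"rz":3.5},{"gripper":1,"tx":0.001,"ty":0.0568,"tz":-0.002,"rx":0,"ry":0,"rz":3.5},{"gripper":1,"tx":0.001,"ty":0.0568,"tz":0,"rx":0,"ry":0,"rz":3.5},{"gripper":1,"tx":0.001,"ty":0.0568,"tz":0,"rx":0,"ry":0,"rz":3.5},{"gripper":1,"tx":0.001,"ty":0.0568,"tz":0,"rx":0,"ry":0,"rz":3.5},{"gripper":1,"tx":0.001,"ty":0.0568,"tz":0,"rx":0,"ry":0,"rz":3.4},{"gripper":1,"tx":0,"ty":0,"tz":0,"rx":0,"ry":0,"rz":0},{"gripper":1,"tx":0,"ty":0,"tz":0,"rx":0,"ry":0,"rz":0}]'; python3 - <<'E'
from seg import *
p,P=snap("wrist","w6.png")
np.savez("/tmp/w6.npz",img=p["image"],P=P)
need(588.4,79.1,260,2)
T=tool()
rect(P,p["image"],"cover",T[:2,3],100,60)
rect(P,p["image"],"plate",(588,79),70,30,60)
E
```

```text
t: 12.22
ee_pos: [568.6, 85.6, 293.6]
orientation: [-3.141, -0.056, -0.002]
ft_force: [-0.1, 0.3, 0.6]
width: 11.5
pos [568.5  86.3 293.4] yaw 2.1 | need t mm [19.5  7.9 33.4] len 39.0 rot deg [-0.02 -0.05  0.1 ]
cover 7407 mean [585.3  85.5 111. ] z10,90 [107.3 122.9] rect 571.7 85.0 73.6 60.5 2.1
plate 1755 mean [615.   80.7  46.1] z10,90 [45.2 47. ] rect 612.0 80.1 30.1 58.6 1.9
```

View pics/w6.png

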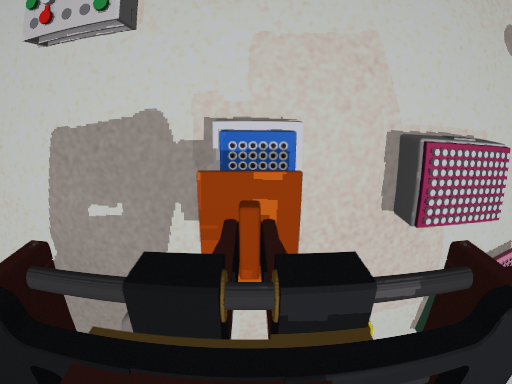

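```bash
python3 -m handwheel '[{"gripper":1,"tx":0.0193,"ty":0.0074,"tz":0.02,"rx":0,"ry":0,"rz":0.1},{"gripper":1,"tx":0,"ty":0,"tz":0.025,"rx":0,"ry":0,"rz":0},{"gripper":1,"tx":0,"ty":0,"tz":0,"rx":0,"ry":0,"rz":0},{"gripper":1,"tx":0,"ty":0,"tz":0,"rx":0,"ry":0,"rz":0},{"gripper":1,"tx":0,"ty":0,"tz":0,"rx":0,"ry":0,"rz":0}]'; python3 - <<'E'
from seg import *
p,P=snap("wrist","w7.png")
need(588.4,79.4,236,2)
rect(P,p["image"],"cover",(588,79),100,40)
E
```

```text
t: 12.9
ee_pos: [588.4, 79.3, 248.8]
orientation: [-3.141, -0.055, -0.003]
ft_force: [0.3, 0.3, -0.2]
width: 11.7
pos [588.4  79.1 248.7] yaw 1.98 | need t mm [ 0.  -0.3 12.7] len 13.0 rot deg [-0.01 -0.09 -0.02]
cover 7374 mean [605.   79.1  66.2] z10,90 [62.5 78.1] rect 591.7 78.6 73.6 60.6 2.1
```

```bash
python3 -m handwheel '[{"gripper":1,"tx":-0.0005,"ty":-0.0007,"tz":0.008,"rx":0,"ry":0,"rz":0},{"gripper":1,"tx":0,"ty":0,"tz":0.004,"rx":0,"ry":0,"rz":0},{"gripper":1,"tx":0,"ty":0,"tz":0,"rx":0,"ry":0,"rz":0},{"gripper":1,"tx":0,"ty":0,"tz":0,"rx":0,"ry":0,"rz":0}]'; python3 -c "
from h import *
need(588.4,79.4,236,2)"
```

```text
t: 13.45
ee_pos: [587.5, 79.3, 235.6]
orientation: [-3.141, -0.053, 0.001]
ft_force: [-1.1, 0.2, 2.6]
width: 11.8
pos [587.5  79.3 235.6] yaw 1.94 | need t mm [ 0.9 -0.  -0.4] len 1.0 rot deg [-0.    0.03 -0.06]
```

```bash
python3 -m handwheel '[{"gripper":0.6,"tx":0,"ty":0,"tz":0,"rx":0,"ry":0,"rz":0},{"gripper":0.6,"tx":0,"ty":0,"tz":0,"rx":0,"ry":0,"rz":0},{"gripper":0.6,"tx":0,"ty":0,"tz":-0.02,"rx":0,"ry":0,"rz":0},{"gripper":0.5,"tx":0,"ty":0,"tz":-0.05,"rx":0,"ry":0,"rz":0},{"gripper":0.5,"tx":0,"ty":0,"tz":-0.04,"rx":0,"ry":0,"rz":0},{"gripper":0.3,"tx":0,"ty":0,"tz":0,"rx":0,"ry":0,"rz":0}]'; python3 - <<'E'
from seg import *
p,P=snap("wrist","w8.png")
np.savez("/tmp/w8.npz",img=p["image"],P=P)
q,m=rect(P,p["image"],"cover",(588,79),90,35,55)
A=np.c_[q[:,:2]-q[:,:2].mean(0),np.ones(len(q))]; c,*_=np.linalg.lstsq(A,q[:,2],rcond=None); print("tilt mrad",(c[:2]*1000).round(1),"z",c[2])
rect(P,p["image"],None,(588,79),75,30,41.5)
rect(P,p["image"],None,(594,-123),85,40,65)
need(425,-165,340,2)
E
```

```text
t: 14.2
ee_pos: [588.8, 79.5, 350.4]
orientation: [-3.14, -0.054, -0.013]
ft_force: [0.2, -0.2, 0.1]
width: 50.6
cover 4049 mean [590.3  79.   50.2] z10,90 [49.3 51. ] rect 588.0 78.8 78.1 60.2 2.1
tilt mrad [-1.1  0.6] z 50.15073801660479
None 1315 mean [604.8  82.1  37. ] z10,90 [36.  38.2] rect 588.1 79.0 93.4 72.7 1.9
None 6017 mean [ 595.9 -114.7   50.3] z10,90 [47.6 54.3] rect 594.2 -123.4 82.4 120.8 3.4
pos [588.   79.4 348.2] yaw 1.95 | need t mm [-171.2  238.7    7.4] len 294.0 rot deg [-0.02 -0.25 -0.05]
```

View pics/w8.png

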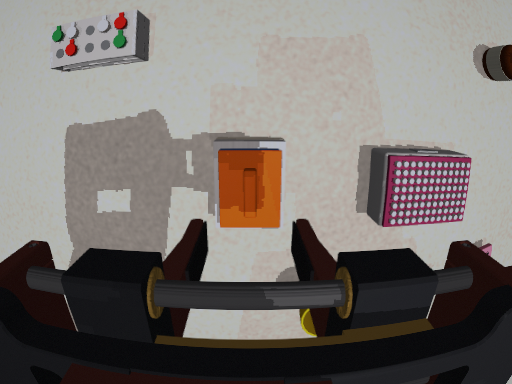

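The cover lies level and square on the plate at wrist pixel (250,188), with its top at z about 50 as expected. The trough target works out as (591.3,-9.6), yaw 1.95°. Now the trough.

```bash
python3 -m handwheel '[{"gripper":0.2,"tx":-0.0333,"ty":0.0484,"tz":0.0015,"rx":0,"ry":0,"rz":0.8},{"gripper":0.2,"tx":-0.0333,"ty":0.0484,"tz":0.0015,"rx":0,"ry":0,"rz":0.8},{"gripper":0.2,"tx":-0.0333,"ty":0.0484,"tz":0.0015,"rx":0,"ry":0,"rz":0.8},{"gripper":0.2,"tx":-0.0333,"ty":0.0484,"tz":0.0015,"rx":0,"ry":0,"rz":0.8},{"gripper":0.2,"tx":-0.0333,"ty":0.0484,"tz":0.0015,"rx":0,"ry":0,"rz":0.8},{"gripper":0.2,"tx":0,"ty":0,"tz":0,"rx":0,"ry":0,"rz":0},{"gripper":0.2,"tx":0,"ty":0,"tz":0,"rx":0,"ry":0,"rz":0}]'; python3 - <<'E'
from seg import *
p,P=snap("wrist","w9.png")
np.savez("/tmp/w9.npz",img=p["image"],P=P)
rect(P,p["image"],"trough",(422,-170),80)
rect(P,p["image"],"trough",(422,-170),80,18)
need(422,-170,190,0)
E
```

```text
t: 15.12
ee_pos: [422.6, -163.5, 337.7]
orientation: [-3.141, 0.058, 0.001]
ft_force: [0.4, -0.5, -0.3]
width: 70.4
trough 3102 mean [ 421.8 -172.2   13.3] z10,90 [ 4.9 24.9] rect 421.1 -171.7 40.5 91.2 84.2
trough 633 mean [ 423.  -171.6   24.5] z10,90 [22.1 25.9] rect 421.2 -172.0 37.6 90.9 86.3
pos [ 423.  -163.1  337.9] yaw -2.03 | need t mm [ -0.7   7.  147.9] len 148.0 rot deg [-0.02  0.02 -2.03]
```

View pics/w9.png

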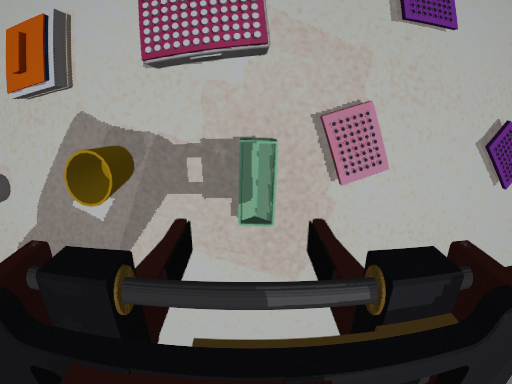

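```bash
python3 -m handwheel '[{"gripper":0.3,"tx":-0.0008,"ty":0.0045,"tz":0.05,"rx":0,"ry":0,"rz":0.9},{"gripper":0.3,"tx":-0.0007,"ty":0.0045,"tz":0.05,"rx":0,"ry":0,"rz":0.8},{"gripper":0.3,"tx":0,"ty":0,"tz":0.035,"rx":0,"ry":0,"rz":0},{"gripper":0.3,"tx":0,"ty":0,"tz":0.005,"rx":0,"ry":0,"rz":0},{"gripper":0.3,"tx":0,"ty":0,"tz":0,"rx":0,"ry":0,"rz":0},{"gripper":0.3,"tx":0,"ty":0,"tz":0,"rx":0,"ry":0,"rz":0}]'; python3 -c "
from h import *
need(421.2,-172,188,-3.7)"
```

```text
t: 15.92
ee_pos: [421.5, -172.4, 199.5]
orientation: [3.139, -0.101, 0.004]
ft_force: [0.5, -0.7, 0.1]
width: 61.6
pos [ 421.5 -172.4  199.5] yaw -3.7 | need t mm [-0.4 -0.4 11.5] len 11.0 rot deg [ 0.05 -0.13  0.  ]
```

```bash
python3 -m handwheel '[{"gripper":0.3,"tx":0,"ty":0,"tz":0.01,"rx":0,"ry":0,"rz":0},{"gripper":0.3,"tx":0,"ty":0,"tz":0,"rx":0,"ry":0,"rz":0},{"gripper":1,"tx":0,"ty":0,"tz":0,"rx":0,"ry":0,"rz":0},{"gripper":1,"tx":0,"ty":0,"tz":0,"rx":0,"ry":0,"rz":0},{"gripper":1,"tx":0,"ty":0,"tz":0,"rx":0,"ry":0,"rz":0},{"gripper":1,"tx":0,"ty":0,"tz":0,"rx":0,"ry":0,"rz":0}]'; python3 -c "
from h import *
need(421.2,-172,188,-3.7)"
```

```text
t: 16.68
ee_pos: [420.8, -172.6, 188.3]
orientation: [3.14, -0.103, 0.0]
ft_force: [0.2, -0.2, 1.3]
width: 38.0
pos [ 420.8 -172.6  188.3] yaw -3.75 | need t mm [ 0.4 -0.6  0.3] len 1.0 rot deg [ 0.   -0.01 -0.05]
```

```bash
python3 -m handwheel '[{"gripper":1,"tx":0,"ty":0,"tz":-0.03,"rx":0,"ry":0,"rz":0},{"gripper":1,"tx":0,"ty":0,"tz":-0.05,"rx":0,"ry":0,"rz":0},{"gripper":1,"tx":0.032,"ty":-0.0414,"tz":-0.03,"rx":0,"ry":0,"rz":-1.45},{"gripper":1,"tx":0.042,"ty":-0.0414,"tz":0,"rx":0,"ry":0,"rz":-1.45},{"gripper":1,"tx":0.042,"ty":-0.0414,"tz":0,"rx":0,"ry":0,"rz":-1.4},{"gripper":1,"tx":0.042,"ty":-0.0414,"tz":0,"rx":0,"ry":0,"rz":-1.4},{"gripper":1,"tx":0,"ty":0,"tz":0,"rx":0,"ry":0,"rz":0},{"gripper":1,"tx":0,"ty":0,"tz":0,"rx":0,"ry":0,"rz":0}]'; python3 - <<'E'
from seg import *
p,P=snap("wrist","w10.png")
np.savez("/tmp/w10.npz",img=p["image"],P=P)
T=tool(); need(591.3,-9.6,188.3,1.95)
rect(P,p["image"],"trough",T[:2,3],100,90)
rect(P,p["image"],None,(588,79),75,30,41.5)
rect(P,p["image"],None,(594,-123),85,40,65)
E
```

```text
t: 17.68
ee_pos: [582.5, -10.9, 297.6]
orientation: [3.141, 0.054, -0.003]
ft_force: [-0.6, 0.4, -0.2]
width: 37.9
pos [582.2 -11.5 297.7] yaw 1.93 | need t mm [  9.3  -1.6 109.4] len 110.0 rot deg [ 0.    0.11 -0.02]
trough 8510 mean [595.2 -11.2 122.7] z10,90 [114.3 134.2] rect 588.4 -12.7 79.5 40.4 2.4
None 1763 mean [605.7  60.2  36.8] z10,90 [35.7 38.1] rect 588.4 78.9 92.7 72.6 2.0
None 11187 mean [ 596.6 -116.7   50.4] z10,90 [48.  54.3] rect 593.7 -123.6 82.6 119.9 3.1
```

View pics/w10.png

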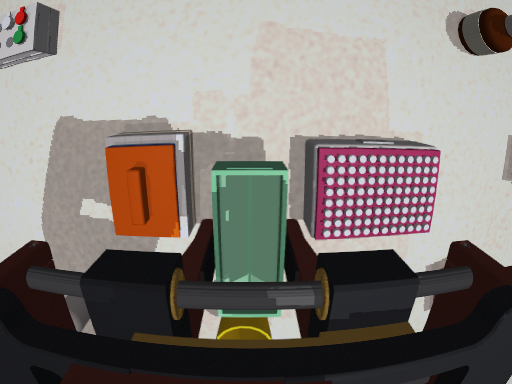

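```bash
python3 -m handwheel '[{"gripper":1,"tx":0.0086,"ty":-0.0018,"tz":0.03,"rx":0,"ry":0,"rz":0},{"gripper":1,"tx":0,"ty":0,"tz":0.04,"rx":0,"ry":0,"rz":0},{"gripper":1,"tx":0,"ty":0,"tz":0.02,"rx":0,"ry":0,"rz":0},{"gripper":1,"tx":0,"ty":0,"tz":0,"rx":0,"ry":0,"rz":0},{"gripper":1,"tx":0,"ty":0,"tz":0,"rx":0,"ry":0,"rz":0}]'; python3 -c "
from h import *
need(590.6,-9.6,188.3,1.95)"
```

```text
t: 18.35
ee_pos: [592.1, -9.3, 209.2]
orientation: [3.141, 0.053, 0.002]
ft_force: [-0.0, 0.5, -0.1]
width: 37.9
pos [592.1  -9.3 209.2] yaw 1.92 | need t mm [-1.5  0.2 20.9] len 21.0 rot deg [ 0.01 -0.08 -0.03]
```

```bash
python3 -m handwheel '[{"gripper":1,"tx":-0.001,"ty":0.0002,"tz":0.014,"rx":0,"ry":0,"rz":0},{"gripper":1,"tx":0,"ty":0,"tz":0.005,"rx":0,"ry":0,"rz":0},{"gripper":1,"tx":0,"ty":0,"tz":0,"rx":0,"ry":0,"rz":0},{"gripper":1,"tx":0,"ty":0,"tz":0,"rx":0,"ry":0,"rz":0}]'; python3 -c "
from h import *
need(590.6,-9.6,188.3,1.95)"
```

```text
t: 18.85
ee_pos: [590.8, -9.1, 189.3]
orientation: [-3.141, -0.054, -0.0]
ft_force: [0.4, 0.3, 0.5]
width: 37.9
pos [590.8  -9.1 189.3] yaw 1.96 | need t mm [-0.2  0.5  1. ] len 1.0 rot deg [-0.   -0.    0.01]
```

```bash
python3 -m handwheel '[{"gripper":1,"tx":0,"ty":0.0004,"tz":0.001,"rx":0,"ry":0,"rz":0},{"gripper":1,"tx":0,"ty":0,"tz":0,"rx":0,"ry":0,"rz":0},{"gripper":0.45,"tx":0,"ty":0,"tz":0,"rx":0,"ry":0,"rz":0},{"gripper":0.45,"tx":0,"ty":0,"tz":0,"rx":0,"ry":0,"rz":0},{"gripper":0.45,"tx":0,"ty":0,"tz":-0.02,"rx":0,"ry":0,"rz":0},{"gripper":0.45,"tx":0,"ty":0,"tz":-0.05,"rx":0,"ry":0,"rz":0},{"gripper":0.45,"tx":0,"ty":0,"tz":-0.06,"rx":0,"ry":0,"rz":0},{"gripper":0.4,"tx":0,"ty":0,"tz":-0.03,"rx":0,"ry":0,"rz":0}]'; python3 -m handwheel '[{"gripper":0.4,"tx":0,"ty":0,"tz":0,"rx":0,"ry":0,"rz":0}]'; python3 - <<'E'
from seg import *
p,P=snap("wrist","w11.png")
np.savez("/tmp/w11.npz",img=p["image"],P=P)
T=tool(); need(430,190,345,20)
rect(P,p["image"],"trough",(591,-10),100,18)
rect(P,p["image"],None,(588,79),75,30,41.5)
rect(P,p["image"],None,(594,-123),85,40,65)
rect(P,p["image"],"cover",(588,79),90,35,55)
for n in ["scene","side"]:
    d=np.load(f"/tmp/{n}0.npz"); Q=d["P"]; m=(np.hypot(Q[...,0]-430,Q[...,1]-190)<50)&(Q[...,2]>12)
    q=Q[m]; print(n,q.mean(0).round(1),np.percentile(q,[2,98],axis=0).round(0), q[q[:,2]>72].mean(0).round(1))
E
```

```text
t: 19.85
ee_pos: [591.3, -9.6, 353.0]
orientation: [3.141, 0.053, 0.009]
ft_force: [0.1, -0.3, 0.9]
width: 52.1
t: 19.98
ee_pos: [591.5, -9.6, 352.3]
orientation: [3.141, 0.054, 0.011]
ft_force: [-0.1, -0.9, 0.0]
width: 52.6
pos [590.8  -9.6 350.2] yaw 1.95 | need t mm [-153.9 -204.9    4.6] len 256.0 rot deg [  0.04  -0.19 -18.05]
trough 636 mean [589.9  -9.1  24.4] z10,90 [21.6 25.9] rect 591.2 -10.3 91.6 37.7 2.0
None 1114 mean [611.4  63.2  36.7] z10,90 [33.9 38.3] rect 593.0 79.8 83.8 73.2 1.1
None 7914 mean [ 596.7 -119.    50.3] z10,90 [48.  54.4] rect 594.2 -123.5 81.6 120.0 3.6
cover 3470 mean [590.   77.   50.2] z10,90 [49.3 51. ] rect 587.4 81.3 78.9 66.5 1.8
scene [436.4 185.5  48.7] [[417. 173.  14.]
 [452. 202.  85.]] [432.1 192.   80.8]
side [421.1 204.7  50.7] [[408. 188.  15.]
 [439. 217.  87.]] [425.5 199.4  82.1]
```

View pics/w11.png

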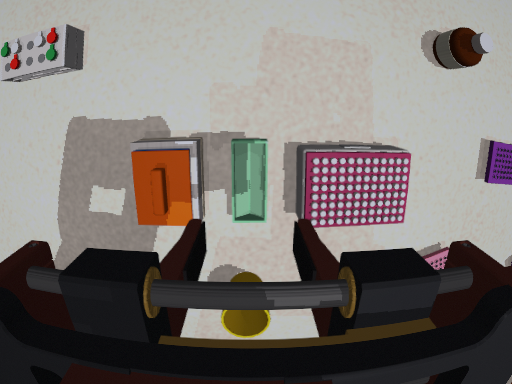

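The trough is at (591.2,-10.3), yaw 2°, centred between block and tip box at wrist pixel (250,180), with about 29 px of gap on both sides. Next, the white bottle.

```bash
python3 -m handwheel '[{"gripper":0.2,"tx":-0.0298,"ty":-0.042,"tz":0,"rx":0,"ry":0,"rz":0},{"gripper":0.2,"tx":-0.0298,"ty":-0.042,"tz":0,"rx":0,"ry":0,"rz":0},{"gripper":0.2,"tx":-0.0298,"ty":-0.042,"tz":0,"rx":0,"ry":0,"rz":0},{"gripper":0.2,"tx":-0.0298,"ty":-0.042,"tz":0,"rx":0,"ry":0,"rz":0},{"gripper":0.2,"tx":-0.0298,"ty":-0.042,"tz":0,"rx":0,"ry":0,"rz":0},{"gripper":0.2,"tx":0,"ty":0,"tz":0,"rx":0,"ry":0,"rz":0},{"gripper":0.2,"tx":0,"ty":0,"tz":0,"rx":0,"ry":0,"rz":0}]'; python3 - <<'E'
from seg import *
p,P=snap("wrist","w12.png")
np.savez("/tmp/w12.npz",img=p["image"],P=P)
q,m=rect(P,p["image"],None,(429,195),40,12,120)
rect(P,p["image"],"plate",(429,195),40,60)
rect(P,p["image"],None,(429,195),40,79)
rect(P,p["image"],None,(429,195),40,50,68)
need(429,195,210,2)
E
```

```text
t: 20.9
ee_pos: [434.7, 195.1, 347.5]
orientation: [3.14, 0.055, -0.002]
ft_force: [0.7, 0.2, -0.5]
width: 70.3
None 1515 mean [434.3 195.2  60.8] z10,90 [36.1 84.3] rect 429.7 195.2 35.3 39.1 1.8
plate 374 mean [428.  195.4  84. ] z10,90 [83.2 84.9] rect 427.8 195.2 18.1 18.6 36.4
None 19402 mean [454.3 196.2 264.9] z10,90 [222.2 286.8] rect 443.5 194.8 42.4 75.1 3.3
None 753 mean [434.1 195.1  57.5] z10,90 [52.4 63. ] rect 429.3 194.7 34.4 37.8 1.8
pos [435.  194.7 347.7] yaw 1.93 | need t mm [ -5.9  -0.6 137.7] len 138.0 rot deg [ 0.03  0.04 -0.07]
```

View pics/w12.png

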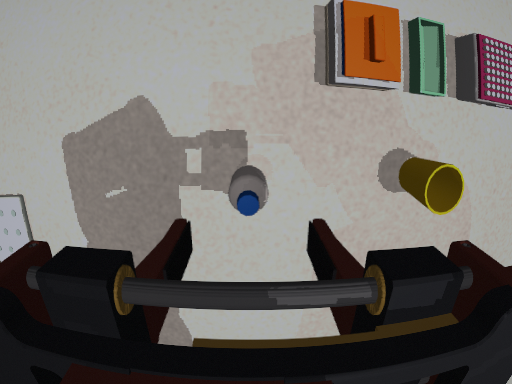

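```bash
python3 -m handwheel '[{"gripper":0.2,"tx":-0.007,"ty":-0.0008,"tz":0.04,"rx":0,"ry":0,"rz":0},{"gripper":0.2,"tx":0,"ty":0,"tz":0.05,"rx":0,"ry":0,"rz":0},{"gripper":0.2,"tx":0,"ty":0,"tz":0.04,"rx":0,"ry":0,"rz":0},{"gripper":0.2,"tx":0,"ty":0,"tz":0.01,"rx":0,"ry":0,"rz":0},{"gripper":0.2,"tx":0,"ty":0,"tz":0,"rx":0,"ry":0,"rz":0},{"gripper":0.2,"tx":0,"ty":0,"tz":0,"rx":0,"ry":0,"rz":0}]'; python3 -c "
from h import *
need(427.9,195.3,194.5,2)"
```

```text
t: 21.7
ee_pos: [428.5, 195.8, 209.4]
orientation: [-3.14, -0.053, -0.003]
ft_force: [-0.3, 0.3, 0.1]
width: 70.3
pos [428.5 195.8 209.4] yaw 1.92 | need t mm [-0.6  0.5 14.9] len 15.0 rot deg [-0.05 -0.12 -0.08]
```

```bash
python3 -m handwheel '[{"gripper":0.2,"tx":0,"ty":0.0004,"tz":0.0135,"rx":0,"ry":0,"rz":0},{"gripper":0.2,"tx":0,"ty":0,"tz":0,"rx":0,"ry":0,"rz":0},{"gripper":1,"tx":0,"ty":0,"tz":0,"rx":0,"ry":0,"rz":0},{"gripper":1,"tx":0,"ty":0,"tz":0,"rx":0,"ry":0,"rz":0},{"gripper":1,"tx":0,"ty":0,"tz":0,"rx":0,"ry":0,"rz":0},{"gripper":1,"tx":0,"ty":0,"tz":0,"rx":0,"ry":0,"rz":0},{"gripper":1,"tx":0,"ty":0,"tz":0,"rx":0,"ry":0,"rz":0}]'; python3 -c "
from h import *
need(427.9,195.3,194.5,2)"
```

```text
t: 22.58
ee_pos: [427.7, 195.4, 194.8]
orientation: [-3.141, -0.054, -0.0]
ft_force: [0.0, 0.2, 2.1]
width: 39.5
pos [427.7 195.4 194.8] yaw 1.95 | need t mm [0.2 0.1 0.3] len 0.0 rot deg [-0.01 -0.01 -0.05]
```

```bash
python3 -m handwheel '[{"gripper":1,"tx":0,"ty":0,"tz":-0.03,"rx":0,"ry":0,"rz":0},{"gripper":1,"tx":0,"ty":0,"tz":-0.05,"rx":0,"ry":0,"rz":0},{"gripper":1,"tx":0.0419,"ty":0.0352,"tz":-0.03,"rx":0,"ry":0,"rz":0},{"gripper":1,"tx":0.0419,"ty":0.0352,"tz":0,"rx":0,"ry":0,"rz":0},{"gripper":1,"tx":0.0419,"ty":0.0352,"tz":0,"rx":0,"ry":0,"rz":0},{"gripper":1,"tx":0.0419,"ty":0.0352,"tz":0,"rx":0,"ry":0,"rz":0},{"gripper":1,"tx":0.0419,"ty":0.0352,"tz":0,"rx":0,"ry":0,"rz":0},{"gripper":1,"tx":0.0419,"ty":0.0352,"tz":0,"rx":0,"ry":0,"rz":0}]'; python3 -m handwheel '[{"gripper":1,"tx":0,"ty":0,"tz":0,"rx":0,"ry":0,"rz":0},{"gripper":1,"tx":0,"ty":0,"tz":0,"rx":0,"ry":0,"rz":0}]'; python3 - <<'E'
from seg import *
p,P=snap("wrist","w13.png")
need(686.1,-7,194.8,2)
rect(P,p["image"],"trough",(591,-10),100,18,60)
rect(P,p["image"],"plate",tool()[:2,3],100,100)
E
```

```text
t: 23.58
ee_pos: [687.1, -8.5, 304.2]
orientation: [-3.141, -0.053, 0.001]
ft_force: [-0.1, 0.1, -0.4]
width: 39.5
t: 23.82
ee_pos: [685.3, -7.1, 303.8]
orientation: [-3.141, -0.053, 0.003]
ft_force: [-0.1, 0.6, -2.1]
width: 39.7
pos [685.1  -6.6 304. ] yaw 1.97 | need t mm [  1.3   0.5 109.2] len 109.0 rot deg [-0.02  0.12 -0.03]Traceback (most recent call last):
  File "<stdin>", line 4, in <module>
  File "seg.py", line 11, in rect
    i=1+np.argmax(lab[2][1:,4]); m=lab[1]==i
        ~~~~~~~~~^^^^^^^^^^^^^^
    return _wrapfunc(a, 'argmax', axis=axis, out=out, **kwds)
    return bound(*args, **kwds)
ValueError: attempt to get argmax of an empty sequence
```

View pics/w13.png

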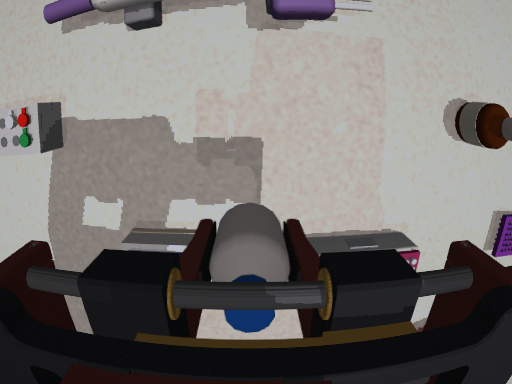

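```bash
python3 -m handwheel '[{"gripper":1,"tx":0.001,"ty":0.0005,"tz":0.03,"rx":0,"ry":0,"rz":0},{"gripper":1,"tx":0,"ty":0,"tz":0.04,"rx":0,"ry":0,"rz":0},{"gripper":1,"tx":0,"ty":0,"tz":0.02,"rx":0,"ry":0,"rz":0},{"gripper":1,"tx":0,"ty":0,"tz":0.005,"rx":0,"ry":0,"rz":0},{"gripper":1,"tx":0,"ty":0,"tz":0,"rx":0,"ry":0,"rz":0},{"gripper":1,"tx":0,"ty":0,"tz":0,"rx":0,"ry":0,"rz":0}]'; python3 -c "
from h import *
need(686.1,-7,194.8,2)"
```

```text
t: 24.62
ee_pos: [687.8, -7.5, 211.2]
orientation: [3.141, 0.054, 0.004]
ft_force: [-0.0, -0.2, -1.2]
width: 39.4
pos [687.8  -7.5 211.2] yaw 1.96 | need t mm [-1.7 -0.6 16.4] len 16.0 rot deg [ 0.01 -0.13 -0.04]
```

```bash
python3 -m handwheel '[{"gripper":1,"tx":-0.001,"ty":-0.0004,"tz":0.01,"rx":0,"ry":0,"rz":0},{"gripper":1,"tx":0,"ty":0,"tz":0.004,"rx":0,"ry":0,"rz":0},{"gripper":1,"tx":0,"ty":0,"tz":0,"rx":0,"ry":0,"rz":0},{"gripper":1,"tx":0,"ty":0,"tz":0,"rx":0,"ry":0,"rz":0},{"gripper":1,"tx":0,"ty":0,"tz":0,"rx":0,"ry":0,"rz":0}]'; python3 -c "
from h import *
need(686.1,-7,194.8,2)"
```

```text
t: 25.25
ee_pos: [686.2, -7.2, 195.7]
orientation: [-3.141, -0.053, -0.0]
ft_force: [0.6, -0.2, -1.7]
width: 39.7
pos [686.2  -7.2 195.7] yaw 1.95 | need t mm [-0.1 -0.2  0.9] len 1.0 rot deg [-0.   -0.01 -0.05]
```

```bash
python3 -m handwheel '[{"gripper":1,"tx":0,"ty":0,"tz":0.001,"rx":0,"ry":0,"rz":0},{"gripper":1,"tx":0,"ty":0,"tz":0,"rx":0,"ry":0,"rz":0},{"gripper":0.4,"tx":0,"ty":0,"tz":0,"rx":0,"ry":0,"rz":0},{"gripper":0.4,"tx":0,"ty":0,"tz":0,"rx":0,"ry":0,"rz":0},{"gripper":0.35,"tx":0,"ty":0,"tz":-0.02,"rx":0,"ry":0,"rz":0},{"gripper":0.35,"tx":0,"ty":0,"tz":-0.05,"rx":0,"ry":0,"rz":0},{"gripper":0.35,"tx":0,"ty":0,"tz":-0.06,"rx":0,"ry":0,"rz":0},{"gripper":0.2,"tx":0,"ty":0,"tz":-0.03,"rx":0,"ry":0,"rz":0}]'; python3 - <<'E'
from h import *
print(ctrl.get_obs()["ee_pos"])
need(450,-8,350,2)
E
```

```text
t: 26.25
ee_pos: [686.8, -7.3, 360.2]
orientation: [3.141, 0.053, 0.01]
ft_force: [1.1, 0.3, -0.3]
width: 63.7
[686.82185556  -7.2604927  360.178987  ]
pos [686.8  -7.3 360.2] yaw 1.95 | need t mm [-236.8   -7.3    8.7] len 237.0 rot deg [ 0.02 -0.35 -0.05]
```

```bash
python3 -m handwheel '[{"gripper":0,"tx":-0.058,"ty":-0.002,"tz":0.002,"rx":0,"ry":0,"rz":0},{"gripper":0,"tx":-0.058,"ty":-0.002,"tz":0.002,"rx":0,"ry":0,"rz":0},{"gripper":0,"tx":-0.058,"ty":-0.002,"tz":0.002,"rx":0,"ry":0,"rz":0},{"gripper":0,"tx":-0.058,"ty":-0.001,"tz":0.002,"rx":0,"ry":0,"rz":0},{"gripper":0,"tx":0,"ty":0,"tz":0,"rx":0,"ry":0,"rz":0},{"gripper":0,"tx":0,"ty":0,"tz":0,"rx":0,"ry":0,"rz":0}]'; python3 - <<'E'
from seg import *
p,P=snap("wrist","w14.png")
np.savez("/tmp/w14.npz",img=p["image"],P=P)
q,m=rect(P,p["image"],"beaker",(446,-9),60)
q,m=rect(P,p["image"],"beaker",(446,-9),60,66)
(cx,cy),r=cv2.minEnclosingCircle(q[:,:2].astype(np.float32)); print(cx,cy,r)
need(446,-9,203,2)
E
```

```text
t: 27.0
ee_pos: [454.9, -8.2, 348.1]
orientation: [3.141, 0.053, 0.006]
ft_force: [0.9, -0.4, 0.2]
width: 87.6
beaker 2967 mean [438.8 -11.3  38.2] z10,90 [ 3.1 70.9] rect 445.6 -9.1 57.8 55.0 82.4
beaker 670 mean [444.2 -10.3  70.3] z10,90 [67.6 71.8] rect 445.3 -11.1 54.6 54.3 30.4
445.1373291015625 -11.143396377563477 27.833703994750977
pos [455.5  -8.2 348. ] yaw 1.95 | need t mm [-10.    0.5 144.9] len 145.0 rot deg [ 0.01 -0.2  -0.05]
```

View pics/w14.png

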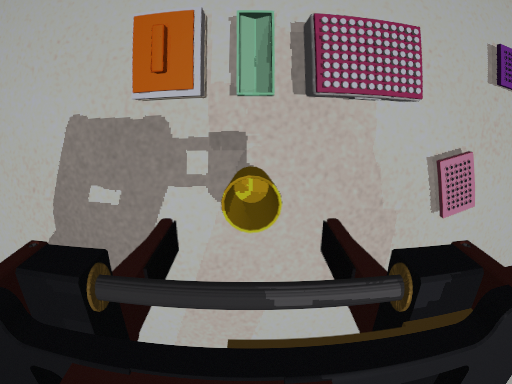

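```bash
python3 -m handwheel '[{"gripper":0,"tx":-0.0104,"ty":0.0026,"tz":0.04,"rx":0,"ry":0,"rz":0},{"gripper":0,"tx":0,"ty":0,"tz":0.05,"rx":0,"ry":0,"rz":0},{"gripper":0,"tx":0,"ty":0,"tz":0.03,"rx":0,"ry":0,"rz":0},{"gripper":0,"tx":0,"ty":0,"tz":0.02,"rx":0,"ry":0,"rz":0},{"gripper":0,"tx":0,"ty":0,"tz":0,"rx":0,"ry":0,"rz":0},{"gripper":0,"tx":0,"ty":0,"tz":0,"rx":0,"ry":0,"rz":0}]'; python3 -c "
from h import *
need(445.2,-11.1,201,2)"
```

```text
t: 27.8
ee_pos: [444.8, -11.1, 207.1]
orientation: [3.141, 0.054, 0.002]
ft_force: [0.5, -0.4, 1.3]
width: 87.8
pos [444.8 -11.1 207.1] yaw 1.95 | need t mm [ 0.4 -0.   6.1] len 6.0 rot deg [ 0.01 -0.07 -0.05]
```

```bash
python3 -m handwheel '[{"gripper":0,"tx":0.0004,"ty":0,"tz":0.005,"rx":0,"ry":0,"rz":0},{"gripper":0,"tx":0,"ty":0,"tz":0,"rx":0,"ry":0,"rz":0},{"gripper":1,"tx":0,"ty":0,"tz":0,"rx":0,"ry":0,"rz":0},{"gripper":1,"tx":0,"ty":0,"tz":0,"rx":0,"ry":0,"rz":0},{"gripper":1,"tx":0,"ty":0,"tz":0,"rx":0,"ry":0,"rz":0},{"gripper":1,"tx":0,"ty":0,"tz":0,"rx":0,"ry":0,"rz":0},{"gripper":1,"tx":0,"ty":0,"tz":0,"rx":0,"ry":0,"rz":0}]'; python3 -c "
from h import *
need(584.8,181,201,2)"
```

```text
t: 28.68
ee_pos: [444.2, -11.1, 201.7]
orientation: [-3.141, -0.053, -0.0]
ft_force: [0.6, 0.8, 0.9]
width: 53.9
pos [444.2 -11.1 201.7] yaw 1.95 | need t mm [ 147.1 -187.2    0.7] len 238.0 rot deg [-0.   -0.01 -0.05]
```

```bash
python3 -m handwheel '[{"gripper":1,"tx":0,"ty":0,"tz":-0.015,"rx":0,"ry":0,"rz":0},{"gripper":1,"tx":0,"ty":0,"tz":-0.03,"rx":0,"ry":0,"rz":0},{"gripper":1,"tx":0,"ty":0,"tz":-0.04,"rx":0,"ry":0,"rz":0},{"gripper":1,"tx":0,"ty":0,"tz":-0.025,"rx":0,"ry":0,"rz":0},{"gripper":1,"tx":0,"ty":0,"tz":0,"rx":0,"ry":0,"rz":0},{"gripper":1,"tx":0,"ty":0,"tz":0,"rx":0,"ry":0,"rz":0}]'; python3 - <<'E'
from seg import *
p,P=snap("wrist","w15.png")
T=tool(); need(584.8,181,311,2)
q,m=rect(P,p["image"],"beaker",T[:2,3],60,170)
(cx,cy),r=cv2.minEnclosingCircle(q[:,:2].astype(np.float32)); print(cx,cy,r)
E
```

```text
t: 29.42
ee_pos: [443.7, -11.1, 311.6]
orientation: [-3.141, -0.053, 0.0]
ft_force: [-0.6, 1.1, 0.2]
width: 54.1
pos [443.7 -11.1 311.1] yaw 1.95 | need t mm [ 147.6 -187.1   -0. ] len 238.0 rot deg [-0.01  0.07 -0.05]
beaker 2008 mean [463.3 -10.9 178.7] z10,90 [172.6 181.6] rect 456.3 -11.4 33.2 54.7 1.5
448.017578125 -11.658588409423828 27.33062744140625
```

View pics/w15.png

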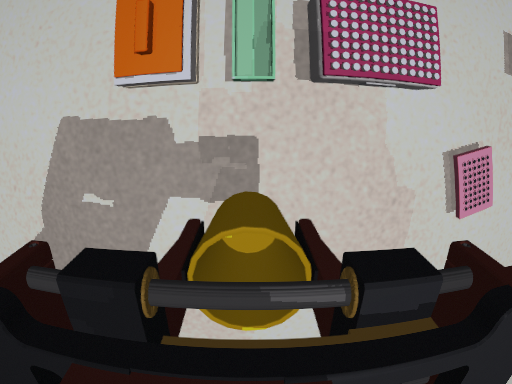

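```bash
python3 -m handwheel '[{"gripper":1,"tx":0.0293,"ty":-0.0374,"tz":0,"rx":0,"ry":0,"rz":0},{"gripper":1,"tx":0.0293,"ty":-0.0374,"tz":0,"rx":0,"ry":0,"rz":0},{"gripper":1,"tx":0.0293,"ty":-0.0374,"tz":0,"rx":0,"ry":0,"rz":0},{"gripper":1,"tx":0.0293,"ty":-0.0374,"tz":0,"rx":0,"ry":0,"rz":0},{"gripper":1,"tx":0.0293,"ty":-0.0374,"tz":0,"rx":0,"ry":0,"rz":0},{"gripper":1,"tx":0,"ty":0,"tz":0,"rx":0,"ry":0,"rz":0},{"gripper":1,"tx":0,"ty":0,"tz":0,"rx":0,"ry":0,"rz":0}]'; python3 - <<'E'
from seg import *
p,P=snap("wrist","w16.png")
T=tool(); need(584,181,201.7,2)
q,m=rect(P,p["image"],"beaker",T[:2,3],60,170)
rect(P,p["image"],None,(588,79),75,30,41.5)
E
```

```text
t: 30.35
ee_pos: [583.3, 180.4, 310.0]
orientation: [3.14, 0.054, -0.005]
ft_force: [-0.1, 0.1, 0.6]
width: 54.2
pos [583.2 180.  310.4] yaw 1.93 | need t mm [  1.2  -1.  108.7] len 109.0 rot deg [ 0.05  0.17 -0.07]
beaker 1893 mean [602.5 180.4 177.5] z10,90 [172.2 180. ] rect 595.8 179.8 32.5 54.6 2.0
None 1592 mean [605.   99.3  36.9] z10,90 [35.5 38.4] rect 588.3 79.5 92.8 72.9 1.8
```

View pics/w16.png

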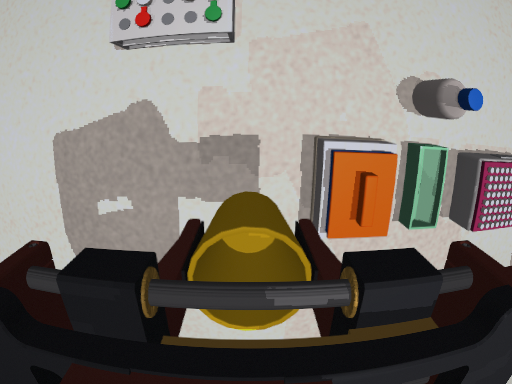

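```bash
python3 -m handwheel '[{"gripper":1,"tx":0.0006,"ty":-0.0008,"tz":0.03,"rx":0,"ry":0,"rz":0},{"gripper":1,"tx":0,"ty":0,"tz":0.04,"rx":0,"ry":0,"rz":0},{"gripper":1,"tx":0,"ty":0,"tz":0.02,"rx":0,"ry":0,"rz":0},{"gripper":1,"tx":0,"ty":0,"tz":0.005,"rx":0,"ry":0,"rz":0},{"gripper":1,"tx":0,"ty":0,"tz":0,"rx":0,"ry":0,"rz":0},{"gripper":1,"tx":0,"ty":0,"tz":0,"rx":0,"ry":0,"rz":0}]'; python3 -c "
from h import *
need(584,181,201.7,2)"
```

```text
t: 31.15
ee_pos: [585.3, 181.7, 217.9]
orientation: [-3.141, -0.053, -0.003]
ft_force: [1.1, -0.2, -0.5]
width: 54.4
pos [585.3 181.7 217.9] yaw 1.95 | need t mm [-1.3  0.7 16.2] len 16.0 rot deg [-0.03 -0.11 -0.05]
```

```bash
python3 -m handwheel '[{"gripper":1,"tx":-0.001,"ty":0.0005,"tz":0.007,"rx":0,"ry":0,"rz":0},{"gripper":1,"tx":0,"ty":0,"tz":0.004,"rx":0,"ry":0,"rz":0},{"gripper":1,"tx":0,"ty":0,"tz":0,"rx":0,"ry":0,"rz":0},{"gripper":1,"tx":0,"ty":0,"tz":0,"rx":0,"ry":0,"rz":0}]'; python3 -c "
from h import *
need(584,181,201.7,2)"
```

```text
t: 31.65
ee_pos: [583.8, 181.1, 205.7]
orientation: [3.141, 0.054, -0.0]
ft_force: [0.4, 0.7, -0.5]
width: 54.2
pos [583.8 181.1 205.7] yaw 1.96 | need t mm [0.2 0.1 4. ] len 4.0 rot deg [ 0.    0.   -0.04]
```

```bash
python3 -m handwheel '[{"gripper":1,"tx":0,"ty":0,"tz":0.002,"rx":0,"ry":0,"rz":0},{"gripper":1,"tx":0,"ty":0,"tz":0.001,"rx":0,"ry":0,"rz":0},{"gripper":1,"tx":0,"ty":0,"tz":0,"rx":0,"ry":0,"rz":0},{"gripper":1,"tx":0,"ty":0,"tz":0,"rx":0,"ry":0,"rz":0}]'; python3 -c "
from h import *
need(584,181,201.7,2)"
```

```text
t: 32.15
ee_pos: [583.8, 181.1, 202.7]
orientation: [-3.141, -0.054, -0.0]
ft_force: [0.8, 0.1, -0.8]
width: 53.9
pos [583.8 181.1 202.7] yaw 1.96 | need t mm [0.2 0.1 1. ] len 1.0 rot deg [-0.   -0.   -0.04]
```

```bash
python3 -m handwheel '[{"gripper":1,"tx":0,"ty":0,"tz":0.001,"rx":0,"ry":0,"rz":0},{"gripper":1,"tx":0,"ty":0,"tz":0,"rx":0,"ry":0,"rz":0},{"gripper":0.12,"tx":0,"ty":0,"tz":0,"rx":0,"ry":0,"rz":0},{"gripper":0.12,"tx":0,"ty":0,"tz":0,"rx":0,"ry":0,"rz":0},{"gripper":0.12,"tx":0,"ty":0,"tz":0,"rx":0,"ry":0,"rz":0},{"gripper":0.12,"tx":0,"ty":0,"tz":-0.02,"rx":0,"ry":0,"rz":0},{"gripper":0.12,"tx":0,"ty":0,"tz":-0.05,"rx":0,"ry":0,"rz":0},{"gripper":0.12,"tx":0,"ty":0,"tz":-0.06,"rx":0,"ry":0,"rz":0}]'; python3 -c "
from h import *
need(560,70,420,2)"
```

```text
t: 33.15
ee_pos: [583.4, 181.0, 333.5]
orientation: [3.141, 0.053, -0.002]
ft_force: [0.3, 0.5, 0.3]
width: 76.9
pos [583.4 181.  333.5] yaw 1.95 | need t mm [-27.3 110.1 -86.5] len 143.0 rot deg [ 0.02  0.08 -0.05]
```

Released. I'll rise to a central overview for the final checks.

```bash
python3 -m handwheel '[{"gripper":0.12,"tx":0,"ty":0.01,"tz":-0.055,"rx":0,"ry":0,"rz":0},{"gripper":0.12,"tx":0,"ty":0.04,"tz":-0.045,"rx":0,"ry":0,"rz":0},{"gripper":0.12,"tx":0.01,"ty":0.05,"tz":-0.02,"rx":0,"ry":0,"rz":0},{"gripper":0.12,"tx":0.01,"ty":0.02,"tz":0,"rx":0,"ry":0,"rz":0},{"gripper":0.12,"tx":0,"ty":0,"tz":0,"rx":0,"ry":0,"rz":0},{"gripper":0.12,"tx":0,"ty":0,"tz":0,"rx":0,"ry":0,"rz":0},{"gripper":0.12,"tx":0,"ty":0,"tz":0,"rx":0,"ry":0,"rz":0}]'; python3 - <<'E'
from seg import *
p,P=snap("wrist","w17.png"); im=p["image"]
need(584,60,440,2)
rect(P,im,"cover",(588,79),80,40,55)
rect(P,im,None,(588,79),70,30,41.5)
rect(P,im,"trough",(591,-10),80,18)
rect(P,im,None,(594,-123),85,40,65)
rect(P,im,"plate",(686,-7),40,60)
rect(P,im,None,(686,-7),35,12,90)
q,m=rect(P,im,"beaker",(585,181),60,66)
print(cv2.minEnclosingCircle(q[:,:2].astype(np.float32)))
p2,P2=snap("scene","s2.png"); p3,P3=snap("side","d2.png")
for k,c,z in (("brown",(774,-260),10),("rack",(740,255),10)):
    for n,PP in (("scene",P2),("side",P3)):
        q=PP[(np.hypot(PP[...,0]-c[0],PP[...,1]-c[1])<90)&(PP[...,2]>z)]
        Q=np.load("/tmp/%s0.npz"%n)["P"]; q0=Q[(np.hypot(Q[...,0]-c[0],Q[...,1]-c[1])<90)&(Q[...,2]>z)]
        print(k,n,q.mean(0).round(1),q0.mean(0).round(1))
E
```

```text
t: 34.02
ee_pos: [607.5, 63.0, 450.8]
orientation: [-3.141, -0.056, 0.003]
ft_force: [0.5, -0.3, -0.3]
width: 77.4
pos [607.6  62.9 450.9] yaw 2.03 | need t mm [-23.6   2.1  10.9] len 26.0 rot deg [-0.01  0.09  0.03]
cover 2263 mean [589.7  79.   50.2] z10,90 [49.2 51.2] rect 587.7 79.1 78.3 60.1 1.7
None 799 mean [602.9  79.   37. ] z10,90 [36.1 38.1] rect 588.8 79.1 92.6 72.6 2.0
trough 388 mean [591.5 -10.5  24.2] z10,90 [21.1 25.9] rect 591.3 -9.7 90.1 38.7 2.1
None 4208 mean [ 595.9 -118.2   50.3] z10,90 [47.7 54.4] rect 594.2 -123.7 81.5 121.0 3.6
plate 211 mean [685.7  -7.1  83.9] z10,90 [82.9 85. ] rect 685.9 -7.5 18.0 18.3 4.2
None 795 mean [685.4  -2.7  62.1] z10,90 [46.5 84.2] rect 685.8 -6.2 38.0 38.4 3.8
beaker 346 mean [585.2 181.6  70.4] z10,90 [67.7 72. ] rect 585.0 180.5 53.7 54.4 85.5
((585.0487670898438, 180.67161560058594), 28.117542266845703)
brown scene [ 777.7 -267.9   50.2] [ 777.5 -267.7   50.2]
brown side [ 762.1 -245.4   47.1] [ 762.1 -245.5   46.8]
rack scene [752.4 241.7  37.3] [752.4 241.9  37.2]
rack side [739.9 262.3  36.8] [739.9 262.3  36.8]
```

View pics/w17.png

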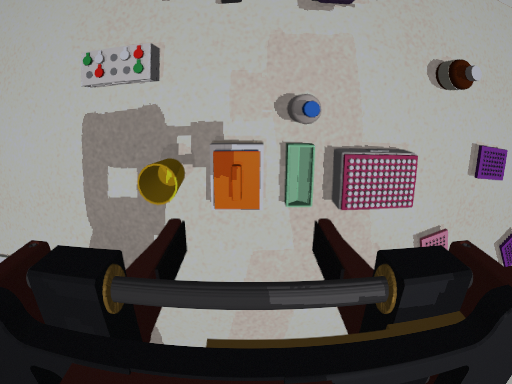

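View pics/d2.png

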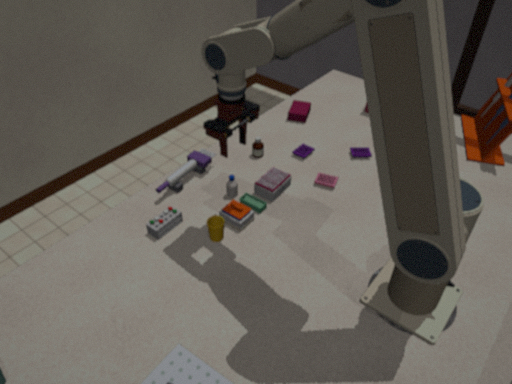

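The overview agrees with the plan: cover at (237,180), trough (299,174), bottle (306,108), beaker (160,181), and brown bottle and rack unchanged. Handing in.

```bash
python3 -c "
from h import *
print(ctrl.close_job(), ctrl.get_obs()['t'])"
```

```text
the job is handed in; nothing more can be done
the job is handed in; nothing more can be done
```

I set everything out in the order you asked and handed the job in at about 34 s of the 125 s. The robot ended about 27 cm clear above the table, and the forces I read between moves stayed under about 13 N.

These are the last measurements from the wrist camera:

| Item | Result |
|---|---|
| Blue plate | Fully seated: deck 9.0 mm above the block's top and level. |
| Orange cover | Lies flat on the plate, top at 50 mm, within about 1 mm and 0.3° of the block. |
| Green trough | At (591, -10), turned 2.1° like the block (2.0°). It is centred in the gap to within about 1 mm and level with the block's middle. |
| White bottle | Upright, in line behind the trough with a gap of about 30 mm. |
| Yellow beaker | Upright, level with the block's middle. It is about 38 mm clear of the block at the rim and 43 mm at the foot. |
| Brown bottle and tube rack | Not moved: their positions changed by less than 0.5 mm between the first and last pictures. |

- **Refused move:** the first move call was refused because I left out some required keys. It caused no motion.
- **Plate seating:** lowering the plate pushed back with about 12 N, and the plate sat level once released.
- **Doubtful reading:** one mid-job measurement of the cover and block was off because a finger was in view. Later pictures did not show the problem.

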